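Stroke a slide carriage through its full travel to check for sticky spots

ROBOT

A 6-joint arm with a two-finger parallel gripper is mounted at the origin on the work surface; the furniture and walls round the work are solid. World frame = base frame: x ahead of the robot, y to its left, z up, the work surface at z = 0. Lengths are in m, angles in rad, forces in N, time in s.
With the tool pointing down it reaches from about 0.35 to 0.975 m from the base axis. Payload 4.9 kg.
Tool frame: the origin (TCP) lies at the very end of the fingers, on their centre line; the grasp point (between the pads) lies 19 mm behind it; z points along the fingers, y is the line along which they close (so a half turn about z gives the same grasp; the last joint's range is limited). The gripper opens to 85 mm and grips with 20 to 120 N. Pads are 22 mm wide; open, the fingers measure 114 mm over their backs; the gripper's body (76 mm by 85 mm) begins 54 mm behind the grasp point. The pads swing forward as they close: fully open they stand 13 mm farther back than shut.
Start: joints at [-1.466, 0.053, 1.613, -0, 1.476, -0.119], TCP at [0.139, -0.609, 0.231] pointing down, gripper open.
Joint ranges: [-3.01, 3.01], [-1.01, 2.22], [0.06, 2.58], [-1.02, 4.17], [0.09, 2.62], [-3.14, 3.14]. Speed limits (rad/s): [2.57, 2.57, 3.14, 3.14, 3.14, 3.14].

INTERFACE

Orientations are given as a rotation vector (axis times angle).
In Python, from station import ctrl gives the robot as it stands.
- The arm moves only by the shell command python3 -m crank 'ROWS' [OPENING] [FORCE]. ROWS is text: rows parted by semicolons, each of 4 numbers parted by spaces: the shift along the world's x, y, z in units of 0.5 m (1.0 is 0.5 m), then the turn about the world's z in units of 90 degrees (1.0 is 90 degrees). In form: x y z turn; .... A call has exactly 5 rows; each row shifts and turns the commanded pose from where the row before left it; what a row does not reach is not made up. A row lasts 1/12 s, in which the tool goes at most 41.7 mm and 7.16 degrees, less where a joint would pass 70% of its speed; a pose out of reach is approached as far as the arm can. A call with a number of a shift or a turn outside -1 to 1 is refused whole. A call with a gripper value outside its range is refused whole. OPENING is the opening in per cent of the stroke, from 0 (shut) to 100 (fully open), set as the call begins (- or left out, the last holds). The fingers move at their own pace and stop on an object; FORCE is the grip in N (left out, the last holds). Time passes only in rows, so rows that do not move let the fingers close, or fill a call up. It gives the time, the measured TCP pose, the force, the opening and the grip force at its end, in the units of the state.
- ctrl.get_obs(): the state, without advancing time (a new reading comes with each control period).
- ctrl.get_image(name): name is "side" or "top" or "wrist"; returns (picture, depth): 480x640x3 uint8, red, green, blue; 480x640 float32, m along the optical axis (not along the pixel's ray), 0 where there is no reading.
- ctrl.get_calibration(name): a dict with "fx", "fy", "cx", "cy" (pixels), "extrinsics" (4x4, takes a point from world to camera coordinates). Camera axes: x right, y down, z forward; pixel columns grow to the right and rows downward; lengths in m; the calibration is good to about 2 mm. The wrist camera is an equidistant fisheye: a pixel r from the principal point sees the ray r / f radians off the axis. A picture is of the moment at which its call begins: read the wrist's pose just before it. get_calibration takes no time and is no camera call; for the wrist camera it gives the pose at the moment of the call.
- ctrl.finish_job(): hands the job in; it is judged then, once.
The state is a dict: "t": time; "q": joint angles; "dq": joint speeds; "effort": joint torques, N m; "tool_pos": TCP position; "tool_rot": TCP orientation; "contact_force": force on the tool from outside, world axes, zero at the start; "wrist_torque": the same for the moment, N m; "opening": finger opening in m; "grip_force": force on a finger pad.
Only numpy, scipy, OpenCV 4.12 (cv2) and the standard library are available. Lean on these libraries where they do the work, as an engineer would, in place of code of your own. Each camera call takes 0.05 s, during which the arm holds its last target. There are 200 camera calls.

TASK

Check the small linear stage with the blue knob for sticky spots: run its carriage slowly along the rail until it rests against the red end stop, then slowly all the way back until it rests against the green end stop, and leave it there, let go. Do not move the carriage with the yellow knob on the other stage.

Things in the scene. Friction and masses are not known exactly. Their poses are not given: they have to be found in the camera images.
- blue_knob (a point): centre of the blue knob to move: an upright round knob, 24 mm in diameter, 36 mm tall (44 to 80 mm above the bench; this point is at 62 mm), on a grey carriage 44 mm long and 50 mm wide, its top 36 mm above the bench. This point's x axis lies level along the rail and points to the red stop; its z axis points up. Sliding takes about 2 to 3 N.
- blue_stage: the stage that carries it, fixed to the bench: aluminium base plate 214 x 64 mm, 10 mm thick, rail along its x axis, end stops 34 mm high: red at +x (away from the robot, up to 30 degrees to either side), green at -x. Origin: centre of its underside, which is mid-travel.
- blue_carriage (a joint): position of the blue-knobbed carriage along the rail in m: 0 against the green stop, 0.12 against the red stop (full travel 120 mm); the start is somewhere between
- yellow_knob (a point): centre of the yellow knob of the other, otherwise identical stage, which is to be left alone; axes and heights as for the blue one. The two stages stand side by side; either may be the left one.

How it is judged:
By the outcome, as a careful person would: the job done as asked, in the order asked, and still so for the second after the job is handed in, with the robot touching nothing.
It also fails if it takes over 38 s, if anything falls off the work surface, if the arm or the gripper's body presses on something with over 40 N, if the wrist force passes 120 N, or if a joint passes its speed limit or range.

## Working session

There is one attempt and no reset: what is moved stays moved. The work goes in short steps, Python scripts to look and compute and a shell command to move; the robot and the scene stay as the last step left them, time stands still between calls to the robot, and variables do not carry over. Pictures are saved under pics/ and viewed, at most 10 in all, crops included, and the job is handed in when it is done.

```bash
mkdir -p pics; cat > h.py <<'E'
import numpy as np,cv2
from station import ctrl
def world(name,depth,mask,c=None):
    c=c or ctrl.get_calibration(name); v,u=np.nonzero(mask&(depth>0)); z=depth[v,u]
    p=np.c_[(u-c["cx"])/c["fx"]*z,(v-c["cy"])/c["fy"]*z,z]
    E=np.array(c["extrinsics"]); return (p-E[:3,3])@E[:3,:3]
def masks(im):
    h=cv2.cvtColor(im,cv2.COLOR_RGB2HSV).astype(int); H,S,V=h[...,0],h[...,1],h[...,2]; s=(S>110)&(V>50)
    return dict(blue=s&(H>100)&(H<130),yellow=s&(H>20)&(H<35),red=s&((H<8)|(H>172)),green=s&(H>40)&(H<85))
E
python3 - <<'E'
from h import *
for n in("top","side"):
    im,d=ctrl.get_image(n); cv2.imwrite(f"pics/{n}.png",im[...,::-1])
    for k,m in masks(im).items():
        nn,l,st,ce=cv2.connectedComponentsWithStats(m.astype(np.uint8))
        for i in range(1,nn):
            if st[i,4]>25:
                p=world(n,d,l==i)
                if len(p): print(n,k,st[i,4],ce[i].round(),np.median(p,0).round(3),p.min(0).round(3),p.max(0).round(3))
print(ctrl.get_obs())
E
```

```text
top blue 145 [383. 219.] [ 0.518 -0.131  0.078] [ 0.508 -0.147  0.035] [ 0.543 -0.12   0.082]
top blue 8754 [141. 307.] [0.326 0.321 0.052] [ 0.216  0.264 -0.004] [0.451 0.409 0.069]
top yellow 480 [179. 219.] [0.505 0.274 0.026] [ 0.446  0.271 -0.003] [0.568 0.275 0.083]
top yellow 164 [243. 247.] [0.449 0.13  0.078] [0.437 0.12  0.033] [0.47  0.15  0.083]
top yellow 1265 [256. 329.] [0.299 0.1   0.018] [ 0.257  0.059 -0.004] [0.342 0.145 0.023]
top red 247 [251. 191.] [0.574 0.133 0.033] [ 0.565  0.106 -0.003] [0.595 0.168 0.038]
top red 239 [368. 197.] [ 0.576 -0.106  0.033] [ 0.558 -0.138 -0.003] [ 0.607 -0.08   0.037]
top red 854 [251. 399.] [0.217 0.068 0.285] [0.164 0.018 0.257] [0.239 0.085 0.473]
top red 386 [316. 389.] [ 0.232 -0.021  0.286] [ 0.199 -0.037  0.269] [0.243 0.014 0.304]
top red 28 [326. 418.] [ 0.192 -0.034  0.275] [ 0.188 -0.04   0.266] [ 0.197 -0.03   0.281]
top green 166 [406. 279.] [ 0.412 -0.187  0.034] [ 0.395 -0.221 -0.003] [ 0.432 -0.161  0.037]
top green 173 [244. 280.] [0.39  0.131 0.033] [0.384 0.105 0.029] [0.397 0.158 0.037]
side blue 3644 [233. 2
[... 1076 characters left out ...]
5]
{'t': 0.1, 'q': array([-1.46598193e+00,  5.32521238e-02,  1.61418931e+00,  1.59623669e-05,
        1.47602640e+00, -1.19036299e-01]), 'dq': array([ 3.51978036e-04, -9.66653890e-05, -2.91123477e-03,  1.24385959e-03,
        7.51164157e-04,  7.06398701e-04]), 'effort': array([ 1.20056859e-03, -3.94898629e+01, -3.71368396e+01, -5.49544393e-05,
        3.86835527e-03,  3.10778475e-06]), 'tool_pos': array([ 0.13866229, -0.60882524,  0.23019049]), 'tool_rot': array([-3.12007236e+00, -3.50678358e-01, -4.58761940e-05]), 'contact_force': array([ 0.16589576, -0.36466642,  0.28773621]), 'wrist_torque': array([ 0.01815258,  0.02955664, -0.00221491]), 'grip_force': 0.0, 'opening': 0.08533136211821975}
```

View pics/top.png

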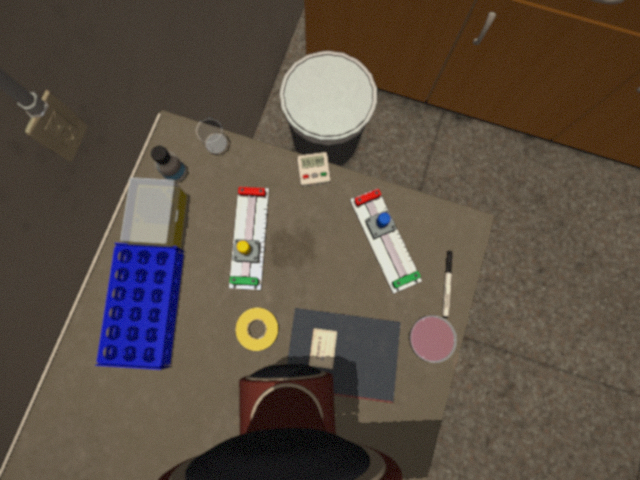

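View pics/side.png

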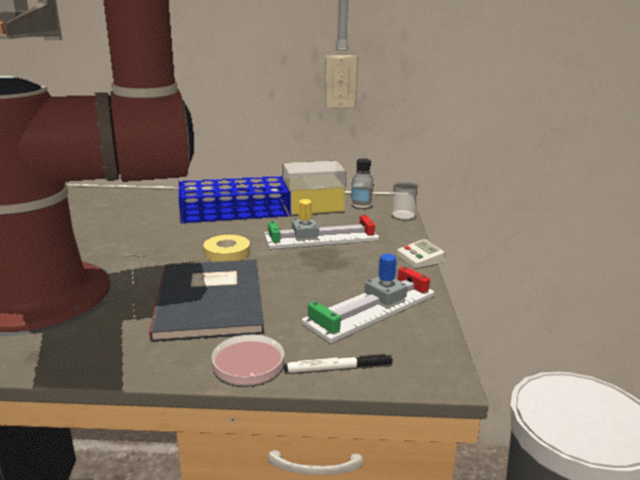

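The blue stage is on the right: red stop at pixel (368,197), knob (383,219), green stop (406,279) in the top view. The yellow stage is on the left.

```bash
cat >> h.py <<'E'
def report(a=None):
    from scipy.spatial.transform import Rotation as R
    o=ctrl.get_obs(); M=R.from_rotvec(o["tool_rot"]).as_matrix()
    print("t",round(o["t"],2),"tcp",o["tool_pos"].round(4),"y-axis deg",np.degrees(np.arctan2(M[1,1],M[0,1])).round(2),"F",o["contact_force"].round(1),"open",o["opening"],"q",o["q"].round(2))
def stage(n="top"):
    im,d=ctrl.get_image(n); r={}
    for k,m in masks(im).items():
        p=world(n,d,m)
        s=(p[:,1]<-0.05)&(p[:,0]>0.35)&(p[:,0]<0.66)
        s&=(p[:,2]>.072)&(p[:,2]<.09) if k=="blue" else (p[:,2]>.027)&(p[:,2]<.042)
        p=p[s]
        if len(p)>3: (c,wh,an)=cv2.minAreaRect(p[:,:2].astype(np.float32)); r[k]=np.array(c); print(k,len(p),np.round(c,4),np.round(wh,4),round(an,1))
    if "red" in r and "green" in r: v=r["red"]-r["green"]; print("dir",np.degrees(np.arctan2(v[1],v[0])),"len",np.linalg.norm(v),"knob along",(r["blue"]-r["green"])@v/np.linalg.norm(v))
    return r
E
python3 - <<'E'
from h import *
report(); stage("top"); stage("side")
E
```

```text
t 0.1 tcp [ 0.1387 -0.6088  0.2302] y-axis deg -77.17 F [ 0.2 -0.4  0.3] open 0.08533136211821975 q [-1.47  0.05  1.61  0.    1.48 -0.12]
blue 122 [ 0.5195 -0.1322] [0.0217 0.0229] 48.7
red 209 [ 0.5757 -0.1047] [0.0164 0.0552] 27.1
green 161 [ 0.4119 -0.1866] [0.0136 0.0542] 25.8
dir 26.55733941889434 len 0.1831423036299654 knob along 0.12054294176328516
blue 135 [ 0.5181 -0.1353] [0.0225 0.0202] 21.5
red 244 [ 0.5729 -0.1061] [0.0175 0.0569] 26.7
green 280 [ 0.4096 -0.1904] [0.016 0.054] 26.7
dir 27.332181743207673 len 0.18376911926301454 knob along 0.1216704392750561
```

```bash
python3 -m crank '.038 .0475 0 .058;.038 .0475 0 .058;.038 .0475 0 .058;.038 .0475 0 .058;.038 .0475 0 .058' 65 20
python3 -m crank '.038 .0475 0 .058;.038 .0475 0 .058;.038 .0475 0 .058;.038 .0475 0 .058;.038 .0475 0 .058'
python3 -m crank '.038 .0475 0 .058;.038 .0475 0 .058;.038 .0475 0 .058;.038 .0475 0 .058;.038 .0475 0 .058'
python3 -m crank '.038 .0475 -.02 .058;.038 .0475 -.02 .058;.038 .0475 -.02 .058;.038 .0475 -.02 .058;0 0 0 0'
python3 - <<'E'
from h import *
report()
c=ctrl.get_calibration("wrist"); im,d=ctrl.get_image("wrist"); cv2.imwrite("pics/w1.png",im[...,::-1])
E=np.array(c["extrinsics"]); print({k:c[k] for k in("fx","cx","cy")}, E.round(3))
for k,m in masks(im).items():
    v,u=np.nonzero(m&(d>0)); x=u-c["cx"];y=v-c["cy"];r=np.hypot(x,y)+1e-9;th=r/c["fx"];z=d[v,u]
    p=np.c_[x/r*np.tan(th)*z,y/r*np.tan(th)*z,z]; p=(p-E[:3,3])@E[:3,:3]
    s=(p[:,1]<-0.05)&(p[:,0]>.35)&(p[:,0]<.66)&((p[:,2]>.072) if k=="blue" else (p[:,2]>.027))&(p[:,2]<.09); p=p[s]
    if len(p)>5: print(k,len(p),[np.round(q,4) for q in cv2.minAreaRect(p[:,:2].astype(np.float32))],p[:,2].mean())
E
```

```text
t: 0.62
tool_pos: [0.2343, -0.4893, 0.231]
tool_rot: [-2.96, -1.052, -0.0]
contact_force: [0.6, 0.5, -0.1]
opening: 0.0557
grip_force: 0.0
t: 1.03
tool_pos: [0.3293, -0.3705, 0.2312]
tool_rot: [-2.646, -1.694, -0.0]
contact_force: [0.0, 1.3, 1.0]
opening: 0.0553
grip_force: 0.0
t: 1.45
tool_pos: [0.4243, -0.2517, 0.2312]
tool_rot: [2.194, 2.248, 0.0]
contact_force: [0.3, 0.2, 0.7]
opening: 0.0555
grip_force: 0.0
t: 1.87
tool_pos: [0.5005, -0.154, 0.1886]
tool_rot: [-1.745, -2.608, -0.002]
contact_force: [0.1, -0.5, -0.4]
opening: 0.0555
grip_force: 0.0
t 1.87 tcp [ 0.5005 -0.154   0.1886] y-axis deg 22.43 F [ 0.1 -0.5 -0.4] open 0.05552905963550288 q [-0.44 -0.16  1.89  0.    1.42 -0.83]
{'fx': 371.64829954431775, 'cx': 317.1241921788608, 'cy': 242.18528586732697} [[ 0.924  0.381 -0.001 -0.405]
 [ 0.365 -0.885  0.288 -0.345]
 [ 0.109 -0.267 -0.958  0.242]
 [ 0.     0.     0.     1.   ]]
blue 890 [array([ 0.5209, -0.1333]), array([0.0242, 0.0237]), np.float64(33.6768)] 0.0786467470613051
red 1136 [array([ 0.5768, -0.1057]), array([0.0175, 0.0558]), np.float64(25.0264)] 0.03287198766906803
green 1026 [array([ 0.4127, -0.1871]), array([0.0163, 0.0548]), np.float64(26.069)] 0.03270973247511979
```

View pics/w1.png

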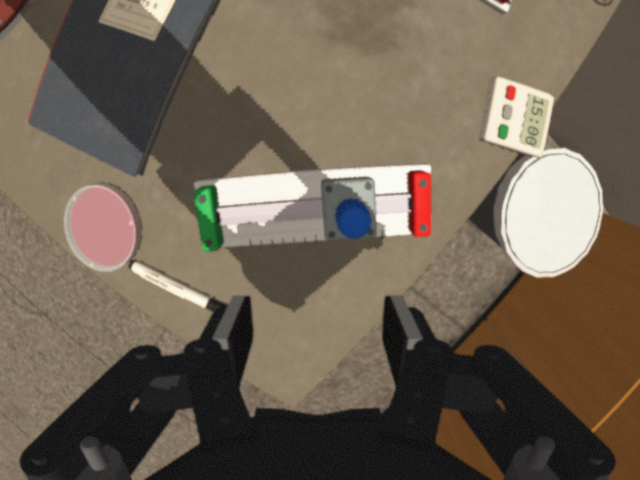

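Wrist view: blue knob at (353,218), red stop (421,205), green (207,218), consistent with the other cameras.

```bash
python3 -m crank '.0135 .016 -.06 .024;.0135 .016 -.06 .023;.0135 .016 -.05 0;0 0 0 0;0 0 0 0'
python3 -c "
from h import *
report()"
```

```text
t: 2.33
tool_pos: [0.5187, -0.1344, 0.1052]
tool_rot: [-1.659, -2.664, 0.002]
contact_force: [0.4, 1.1, -0.1]
opening: 0.0556
grip_force: 0.0
t 2.33 tcp [ 0.5187 -0.1344  0.1052] y-axis deg 26.19 F [ 0.4  1.1 -0.1] open 0.055600648516321814 q [-0.39 -0.04  1.93 -0.    1.26 -0.85]
```

```bash
python3 -m crank '.001 .001 -.04 0;.001 .001 -.04 0;0 0 -.027 0;0 0 0 0;0 0 0 0'
python3 -m crank '0 0 0 0;0 0 0 0;0 0 0 0;0 0 0 0;0 0 0 0' 0 20
python3 -m crank '0 0 0 0;0 0 0 0;0 0 0 0;0 0 0 0;0 0 0 0'
python3 -c "
from h import *
report();stage('top')"
```

```text
t: 2.75
tool_pos: [0.5215, -0.1343, 0.0545]
tool_rot: [1.66, 2.665, -0.0]
contact_force: [0.5, -0.1, -0.5]
opening: 0.0553
grip_force: 0.0
t: 3.17
tool_pos: [0.5222, -0.134, 0.055]
tool_rot: [1.658, 2.665, -0.0]
contact_force: [-2.6, -0.3, 6.7]
opening: 0.0233
grip_force: 19.7
t: 3.58
tool_pos: [0.5222, -0.134, 0.055]
tool_rot: [1.657, 2.665, -0.0]
contact_force: [-2.8, -0.5, 5.5]
opening: 0.0233
grip_force: 19.7
t 3.58 tcp [ 0.5222 -0.134   0.055 ] y-axis deg 26.24 F [-2.8 -0.5  5.5] open 0.023313216898965667 q [-0.39  0.03  1.95 -0.    1.16 -0.85]
red 4 [ 0.5794 -0.1106] [0.0047 0.0021] 27.4
```

```bash
python3 -m crank '.003 .0015 0 0;.003 .0015 0 0;.003 .0015 0 0;.003 .0015 0 0;.003 .0015 0 0'
python3 -m crank '.003 .0015 0 0;.003 .0015 0 0;.003 .0015 0 0;.003 .0015 0 0;.003 .0015 0 0'
python3 -m crank '.003 .0015 0 0;.003 .0015 0 0;.003 .0015 0 0;.003 .0015 0 0;.003 .0015 0 0'
```

```text
t: 4.05
tool_pos: [0.5298, -0.1302, 0.055]
tool_rot: [1.657, 2.665, -0.001]
contact_force: [-1.3, -0.8, 6.1]
opening: 0.0234
grip_force: 19.7
t: 4.47
tool_pos: [0.5373, -0.1264, 0.055]
tool_rot: [1.657, 2.665, -0.001]
contact_force: [-2.4, -0.8, 6.2]
opening: 0.0232
grip_force: 19.7
t: 4.88
tool_pos: [0.5448, -0.1227, 0.055]
tool_rot: [1.657, 2.665, -0.0]
contact_force: [-1.6, -1.4, 6.5]
opening: 0.0233
grip_force: 19.7
```

```bash
python3 -m crank '.003 .0015 0 0;.003 .0015 0 0;.002 .001 0 0;.002 .001 0 0;.001 .0005 0 0'
python3 -m crank '.001 .0005 0 0;.001 .0005 0 0;.001 .0005 0 0;.001 .0005 0 0;.001 .0005 0 0'
```

```text
t: 5.3
tool_pos: [0.5481, -0.121, 0.0549]
tool_rot: [-1.657, -2.667, 0.008]
contact_force: [-12.4, -5.1, 13.1]
opening: 0.0231
grip_force: 20.6
t: 5.72
tool_pos: [0.5482, -0.1209, 0.0548]
tool_rot: [-1.655, -2.664, 0.016]
contact_force: [-21.5, -9.1, 17.7]
opening: 0.023
grip_force: 22.1
```

The carriage rests against red: the force rises to about 23 N and the position matches the computed end of travel. Next is the slow return.

```bash
python3 -m crank '-.003 -.0015 0 0;-.003 -.0015 0 0;-.003 -.0015 0 0;-.003 -.0015 0 0;-.003 -.0015 0 0'
python3 -m crank '-.003 -.0015 0 0;-.003 -.0015 0 0;-.003 -.0015 0 0;-.003 -.0015 0 0;-.003 -.0015 0 0'
python3 -m crank '-.003 -.0015 0 0;-.003 -.0015 0 0;-.003 -.0015 0 0;-.003 -.0015 0 0;-.003 -.0015 0 0'
python3 -m crank '-.003 -.0015 0 0;-.003 -.0015 0 0;-.003 -.0015 0 0;-.003 -.0015 0 0;-.003 -.0015 0 0'
python3 -m crank '-.003 -.0015 0 0;-.003 -.0015 0 0;-.003 -.0015 0 0;-.003 -.0015 0 0;-.003 -.0015 0 0'
```

```text
t: 6.13
tool_pos: [0.5459, -0.1221, 0.055]
tool_rot: [1.657, 2.664, 0.002]
contact_force: [1.6, 0.7, 6.1]
opening: 0.0231
grip_force: 19.9
t: 6.55
tool_pos: [0.5385, -0.1259, 0.055]
tool_rot: [1.657, 2.664, 0.002]
contact_force: [1.9, 0.4, 5.5]
opening: 0.0233
grip_force: 19.9
t: 6.97
tool_pos: [0.531, -0.1296, 0.055]
tool_rot: [1.657, 2.664, 0.002]
contact_force: [1.8, 1.6, 5.8]
opening: 0.0232
grip_force: 19.9
t: 7.38
tool_pos: [0.5235, -0.1334, 0.0549]
tool_rot: [1.657, 2.664, 0.002]
contact_force: [2.1, 0.3, 6.5]
opening: 0.023
grip_force: 19.9
t: 7.8
tool_pos: [0.516, -0.1371, 0.0549]
tool_rot: [1.657, 2.664, 0.002]
contact_force: [2.2, 0.8, 6.6]
opening: 0.0233
grip_force: 19.9
```

```bash
python3 -m crank '-.003 -.0015 0 0;-.003 -.0015 0 0;-.003 -.0015 0 0;-.003 -.0015 0 0;-.003 -.0015 0 0'
python3 -m crank '-.003 -.0015 0 0;-.003 -.0015 0 0;-.003 -.0015 0 0;-.003 -.0015 0 0;-.003 -.0015 0 0'
python3 -m crank '-.003 -.0015 0 0;-.003 -.0015 0 0;-.003 -.0015 0 0;-.003 -.0015 0 0;-.003 -.0015 0 0'
python3 -m crank '-.003 -.0015 0 0;-.003 -.0015 0 0;-.003 -.0015 0 0;-.003 -.0015 0 0;-.003 -.0015 0 0'
python3 -m crank '-.003 -.0015 0 0;-.003 -.0015 0 0;-.003 -.0015 0 0;-.003 -.0015 0 0;-.003 -.0015 0 0'
python3 -m crank '-.003 -.0015 0 0;-.003 -.0015 0 0;-.003 -.0015 0 0;-.003 -.0015 0 0;-.003 -.0015 0 0'
python3 -m crank '-.003 -.0015 0 0;-.003 -.0015 0 0;-.003 -.0015 0 0;-.003 -.0015 0 0;-.003 -.0015 0 0'
python3 -m crank '-.003 -.0015 0 0;-.003 -.0015 0 0;-.003 -.0015 0 0;-.003 -.0015 0 0;-.003 -.0015 0 0'
python3 -m crank '-.003 -.0015 0 0;-.003 -.0015 0 0;-.003 -.0015 0 0;-.002 -.001 0 0;-.002 -.001 0 0'
```

```text
t: 8.22
tool_pos: [0.5084, -0.1409, 0.055]
tool_rot: [1.657, 2.664, 0.002]
contact_force: [0.9, -0.5, 6.1]
opening: 0.0229
grip_force: 19.9
t: 8.63
tool_pos: [0.5009, -0.1446, 0.0549]
tool_rot: [1.657, 2.664, 0.002]
contact_force: [2.2, 0.6, 6.9]
opening: 0.0232
grip_force: 19.9
t: 9.05
tool_pos: [0.4934, -0.1484, 0.0549]
tool_rot: [1.657, 2.664, 0.002]
contact_force: [2.0, 1.4, 5.7]
opening: 0.023
grip_force: 19.9
t: 9.47
tool_pos: [0.4859, -0.1522, 0.0549]
tool_rot: [1.657, 2.664, 0.002]
contact_force: [0.9, 1.6, 6.4]
opening: 0.0231
grip_force: 19.9
t: 9.88
tool_pos: [0.4784, -0.1559, 0.0549]
tool_rot: [1.657, 2.664, 0.002]
contact_force: [1.7, 0.9, 6.9]
opening: 0.0231
grip_force: 19.9
t: 10.3
tool_pos: [0.4709, -0.1597, 0.0549]
tool_rot: [1.657, 2.664, 0.002]
contact_force: [1.2, 1.1, 6.7]
opening: 0.0231
grip_force: 19.9
t: 10.72
tool_pos: [0.4634, -0.1635, 0.0549]
tool_rot: [1.657, 2.664, 0.002]
contact_force: [1.4, 0.3, 6.0]
opening: 0.0231
grip_force: 19.9
t: 11.13
tool_pos: [0.4559, -0.1672, 0.0549]
tool_rot: [1.657, 2.664, 0.002]
contact_force: [2.2, 1.8, 6.3]
opening: 0.0233
grip_force: 19.9
t: 11.55
tool_pos: [0.4493, -0.1705, 0.0549]
tool_rot: [1.657, 2.664, 0.002]
contact_force: [2.0, 1.1, 6.5]
opening: 0.0234
grip_force: 19.9
```

```bash
python3 -m crank '-.002 -.001 0 0;-.002 -.001 0 0;-.002 -.001 0 0;-.002 -.001 0 0;-.002 -.001 0 0'
python3 -m crank '-.002 -.001 0 0;-.002 -.001 0 0;-.002 -.001 0 0;-.002 -.001 0 0;-.001 -.0005 0 0'
```

```text
t: 11.97
tool_pos: [0.4444, -0.173, 0.0549]
tool_rot: [1.657, 2.664, 0.001]
contact_force: [1.7, 1.1, 6.9]
opening: 0.0233
grip_force: 19.9
t: 12.38
tool_pos: [0.4405, -0.1749, 0.0549]
tool_rot: [1.657, 2.662, 0.004]
contact_force: [4.8, 2.9, 4.8]
opening: 0.023
grip_force: 19.9
```

```bash
python3 -m crank '-.001 -.0005 0 0;-.001 -.0005 0 0;-.001 -.0005 0 0;-.001 -.0005 0 0;-.001 -.0005 0 0'
python3 -m crank '-.001 -.0005 0 0;-.001 -.0005 0 0;0 0 0 0;0 0 0 0;0 0 0 0'
```

```text
t: 12.8
tool_pos: [0.4404, -0.175, 0.055]
tool_rot: [1.655, 2.658, 0.013]
contact_force: [15.6, 8.1, -1.1]
opening: 0.0228
grip_force: 20.5
t: 13.22
tool_pos: [0.4404, -0.175, 0.055]
tool_rot: [1.655, 2.656, 0.016]
contact_force: [19.7, 9.2, -3.4]
opening: 0.0233
grip_force: 20.8
```

```bash
python3 -m crank '0 0 0 0;0 0 0 0;0 0 0 0;0 0 0 0;0 0 0 0' 65
python3 -m crank '0 0 .02 0;0 0 .03 0;0 0 .05 0;0 0 .06 0;0 0 .06 0'
python3 -m crank '0 0 .06 0;0 .04 .04 0;0 .06 0 0;0 .06 0 0;0 .06 0 0'
python3 -m crank '0 .06 0 0;0 .06 0 0;0 0 0 0;0 0 0 0;0 0 0 0'
python3 - <<'E'
from h import *
report(); stage("side"); stage("top")
im,d=ctrl.get_image("side"); cv2.imwrite("pics/s2.png",im[200:360,260:480,::-1].repeat(3,0).repeat(3,1))
E
```

```text
t: 13.63
tool_pos: [0.434, -0.1763, 0.0524]
tool_rot: [-1.659, -2.667, 0.0]
contact_force: [0.7, -0.3, 0.2]
opening: 0.0554
grip_force: 0.0
t: 14.05
tool_pos: [0.4338, -0.1762, 0.1641]
tool_rot: [-1.659, -2.666, 0.0]
contact_force: [0.5, -0.6, 0.7]
opening: 0.0555
grip_force: 0.0
t: 14.47
tool_pos: [0.4345, -0.0657, 0.2144]
tool_rot: [1.66, 2.665, 0.001]
contact_force: [0.1, -0.4, -0.6]
opening: 0.0554
grip_force: 0.0
t: 14.88
tool_pos: [0.4345, -0.0068, 0.2133]
tool_rot: [1.659, 2.667, -0.0]
contact_force: [-0.4, 0.0, -0.2]
opening: 0.0555
grip_force: 0.0
t 14.88 tcp [ 0.4345 -0.0068  0.2133] y-axis deg 26.24 F [-0.4  0.  -0.2] open 0.05549213183324772 q [-0.19 -0.42  2.06 -0.    1.51 -0.64]
blue 171 [ 0.4369 -0.1752] [0.0223 0.0236] 25.9
red 244 [ 0.572  -0.1062] [0.0182 0.0564] 26.4
green 294 [ 0.4112 -0.1891] [0.0207 0.0535] 25.1
dir 27.281976193938107 len 0.1808589488479595 knob along 0.029140920938001077
blue 132 [ 0.4403 -0.1728] [0.0225 0.023 ] 29.4
green 170 [ 0.4124 -0.1863] [0.0148 0.0549] 25.9
```

View pics/s2.png

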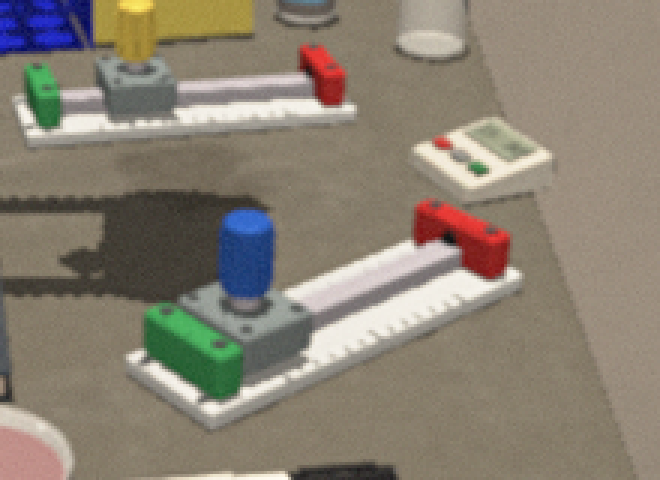

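The picture shows the blue carriage flush against the green stop (crop pixel about (245,330)). The yellow carriage hasn't moved and the gripper is clear.

```bash
python3 -c "
from station import ctrl
print(ctrl.finish_job())"
```

```text
the job is handed in; nothing more can be done
None
```

I ran the blue-knob carriage slowly to the red stop and back to the green stop, felt no sticky spots (pull stayed around 1–3 N), let it go there and handed the job in at about 15 s; the yellow carriage was not touched.

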